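# Click the lunch box's weekday wheel on to Saturday

### The arm

A 6-joint arm with a two-finger parallel gripper is mounted at the origin on the work surface. World frame = base frame: x ahead of the robot, y to its left, z up, the work surface at z = 0. Lengths are in m, angles in rad, forces in N, time in s.
With the tool pointing down it reaches from about 0.4 to 0.825 m from the base axis. Payload 7 kg.
Tool frame: the origin (TCP) lies midway between the tips of the shut fingers; the grasp point (between the pads) lies 19 mm behind it; z points along the fingers, y is the line along which they close (so a half turn about z gives the same grasp; the last joint's range is limited). The gripper opens to 85 mm and grips with 20 to 120 N. Pads are 22 mm wide; open, the fingers measure 114 mm over their backs; the gripper's body (76 mm by 85 mm) begins 54 mm behind the grasp point. The pads swing forward as they close: fully open they stand 13 mm farther back than shut.
Start: joints at [1.408, 0.359, 0.012, 0, -1.224, -0.288], TCP at [0.294, 0.608, 0.231] pointing down, gripper open.
Joint ranges: [-3.07, 3.07], [-1.43, 2.12], [-1.02, 1.25], [-3.03, 1.67], [-3.05, -0], [-3.03, 3.03]. Speed limits (rad/s): [2.39, 2.39, 3.01, 3.14, 3.14, 3.14].

### API

Orientations are given as a unit quaternion [x, y, z, w].
In Python, from plant import * gives the robot as it stands.
- The arm moves only by the tool jog_arm, never from a script. Its arguments are lists of equal length, an entry for each row: "delta_pos": the shift along the tool's x, y, z in units of 0.5 m (1.0 is 0.5 m), a list of three; "turn": the turn about the tool's z in units of 180 degrees (1.0 is 180 degrees); "jaw": the closure, from -1 (fully open) to 1 (shut). A call has 1 to 20 rows; each row is the pose to reach, as a shift and turn from the pose commanded when the call began, along the tool's axes at that moment, turning the shorter way round; what a row does not reach only later rows make up. A row lasts 1/10 s, in which the tool goes at most 50 mm and 8.59 degrees, less where a joint would pass 70% of its speed; a pose out of reach is approached as far as the arm can. A call with a number of a shift or a turn outside -1 to 1 is refused whole. A call with a gripper value outside its range is refused whole. The fingers move at their own pace and stop on an object; "squeeze" is the grip in N (left out, the last holds). Time passes only in rows, so rows that repeat a pose let the fingers close. It gives the time, the measured TCP pose, the force, the opening and the grip force at its end, in the units of the state.
- sense(): the state, without advancing time (a new reading comes with each control period).
- grab_frame(name): name is "side" or "top"; returns the picture (480x640x3 uint8, blue, green, red); there is no depth.
- camera_params(name): a dict with "fx", "fy", "cx", "cy" (pixels), "R" (3x3) and "t" (3): a world point X has camera coordinates R X + t. Camera axes: x right, y down, z forward; pixel columns grow to the right and rows downward; lengths in m; the calibration is good to about 2 mm. A picture is of the moment at which its call begins. camera_params takes no time and is no camera call.
- finish_job(): hands the job in; it is judged then, once.
The state is a dict: "t": time; "joint_pos": joint angles; "joint_velocities": joint speeds; "tau": joint torques, N m; "position": TCP position; "tool_rot": TCP orientation; "ft_force": force on the tool from outside, world axes, zero at the start; "ft_torque": the same for the moment, N m; "opening": finger opening in m; "finger_force": force on a finger pad.
Only numpy, scipy, OpenCV 4.12 (cv2) and the standard library are available. Lean on these libraries where they do the work, as an engineer would, in place of code of your own. Each camera call takes 0.05 s, during which the arm holds its last target. There are 200 camera calls.

### The job

This packed lunch is for Saturday: with a fingertip, flick the edge of the weekday wheel in the navy lunch box's lid forward (counter-clockwise seen from above, as the moulded arrow shows), one click at a time with the wheel at rest on each day, until the blue Saturday lobe stands at the white pointer, and do not go past it. Leave the lunch box standing where it is, do not lift or shove it, and leave everything else on the bench alone.

Things in the scene. Friction and masses are not known exactly. Their poses are not given: they have to be found in the camera images.
- lunchbox: Navy lunch box with clip latches on its two short ends, packed and shut, about 0.9 kg, standing loose on the bench. 156 mm (x) by about 230 mm (y, over the latches); deck of the lid 79 mm above the bench. Origin under its centre; its front, where the wheel sticks out, faces its -x (towards the robot).
- wheel_center (a point): Point on the weekday wheel's upright axis, level with the wheel's top, 81 mm above the bench; axes are the lunch box's (x to the rear, y left, z up), not turning with the wheel. White wheel, lying flat, 67 to 81 mm above the bench: hub of 29 mm radius and seven evenly spaced lobes (finger teeth), each 7 mm wide, out to 48 mm radius.
- front_edge (a point): Middle of the lid's straight front edge (66 mm above the bench), 28 mm in front (-x) of the wheel's axis. The wheel lies in a well of the lid open to the front; the lobes stick out up to 20 mm past this edge, over bare bench. With a day at the pointer, the gap between two lobes stands exactly at the front, a lobe 25.7 degrees to each side.
- pointer (a point): Tip of the white pointer on the lid, 59 mm behind (+x of) the wheel's axis, 79 mm above the bench. The well's rear wall is 58 mm behind the axis, its side walls 54 mm to either side.
- blue_lobe (a point): Outer end of the blue Saturday lobe, at its top, 48 mm from the axis; turns with the wheel. Clockwise from above from the red Sunday lobe come Monday to Friday (grey tops), then Saturday (blue).
- day_wheel (a joint): Turn of the wheel, rad, growing forward (counter-clockwise from above; lobes at the front move to the box's -y). A click is 0.898 rad. At the pointer: 0 Tuesday, 0.898 Wednesday, 1.795 Thursday, 2.693 Friday, 3.590 Saturday. Starts resting on Wednesday or Thursday (very rarely balanced half-way between). A spring roller holds each day; about 1.5 N at a lobe frees it, and past half-way it snaps on to the next day. No end stops.
- onigiri_mould: white triangular onigiri mould, about 95 mm across, 34 mm tall; origin under its centre
- chopstick_case: clear chopstick case with a bamboo pair, 26 x 228 x 18 mm, long axis y; origin under its centre
- egg_ring: aluminium egg ring, 88 mm diameter, 20 mm tall; origin under its centre
- mug: blue mug, 80 mm diameter, 90 mm tall; origin under its centre
- soy_bottle: amber soy sauce bottle with a red cap, 60 mm diameter, 165 mm tall; origin under its centre
- sesame_jar: glass jar with a green cap, 58 mm diameter, 85 mm tall; origin under its centre
- prep_bowl: white bowl, 110 mm diameter, 45 mm tall; origin under its centre

How it is judged:
On the way, in this order (a step that is already met when the one before it is completed fails the run):
1. the wheel rests on the next day (one click) forward of its start (distance of blue_lobe from where it was at the start of the episode between 0.018 and 0.056 m and (value of joint day_wheel between 1.595 and 1.995 rad or value of joint day_wheel between 2.493 and 2.893 rad) and velocity of joint day_wheel between -0.3 and 0.3 rad/s), for 0.2 s.
2. the wheel rests on the second day (two clicks) forward of its start (distance of blue_lobe from where it was at the start of the episode between 0.058 and 0.088 m and (value of joint day_wheel between 2.493 and 2.893 rad or value of joint day_wheel between 3.39 and 3.79 rad) and velocity of joint day_wheel between -0.3 and 0.3 rad/s), for 0.2 s.
At the end, for the whole second after the job is handed in: The blue lobe is at the white pointer within 0.15 rad, reached forward, and the wheel is at rest; the lunch box stands flat within 15 mm of where it was (value of joint day_wheel between 3.44 and 3.74 rad and velocity of joint day_wheel between -0.3 and 0.3 rad/s and distance of lunchbox from where it was at the start of the episode below 0.015 m and angle between lunchbox's own z axis and vertical below 0.05 rad); the robot touches nothing.
It fails at once if the wheel went past Saturday (value of joint day_wheel above 4.039 rad).
It fails at once if the wheel was turned backward off Wednesday (value of joint day_wheel below 0.449 rad).
It fails at once if the lunch box was lifted or tipped (height (world z) of lunchbox above 0.008 m or angle between lunchbox's own z axis and vertical above 0.12 rad).
It fails at once if the lunch box was shoved more than 15 mm (distance of lunchbox from where it was at the start of the episode above 0.015 m).
It fails at once if another thing on the bench was moved or lifted (distance of any of onigiri_mould, chopstick_case, egg_ring, mug, soy_bottle, sesame_jar, prep_bowl from where it was at the start of the episode above 0.02 m).
It also fails if it takes over 42 s, if anything falls off the work surface, if the arm or the gripper's body presses on something with over 40 N, if the wrist force passes 120 N, or if a joint passes its speed limit or range.

## Working session

There is one attempt and no reset: what is moved stays moved. The work goes in short steps, Python scripts to look and compute and a tool call to move; the robot and the scene stay as the last step left them, time stands still between calls to the robot, and variables do not carry over. Pictures are saved under pics/ and viewed, at most 10 in all, crops included, and the job is handed in when it is done.

Besides the shell and the picture viewer there is one more tool, called after "Request:" in YAML: its name, and indented under it one key for each argument. jog_arm: Moves the arm, as the interface text tells. Its arguments: {"type":"object","properties":{"delta_pos":{"type":"array","items":{"type":"array","items":{"type":"number","minimum":-1,"maximum":1}}},"turn":{"type":"array","items":{"type":"number","minimum":-1,"maximum":1}},"jaw":{"type":"array","items":{"type":"number"}},"squeeze":{"type":"number"}},"required":["delta_pos","turn","jaw"]}

```bash
mkdir -p pics; python3 - <<'E'
from plant import *
import cv2,numpy as np
np.set_printoptions(precision=4,suppress=True)
for n in("top","side"):
    cv2.imwrite(f"pics/{n}0.png",grab_frame(n)); print(n,camera_params(n))
s=sense();print(s["t"],s["position"],s["tool_rot"],s["opening"])
E
```

```text
top {'fx': 451.205568186512, 'fy': 451.205568186512, 'cx': 322.3381210352194, 'cy': 232.3659059215254, 'R': array([[ 0.0076, -0.9999,  0.0134],
       [-0.9951, -0.0088, -0.0984],
       [ 0.0985, -0.0125, -0.9951]]), 't': array([0.0033, 0.532 , 1.2606])}
side {'fx': 526.8277950129582, 'fy': 526.8277950129582, 'cx': 319.0593547999779, 'cy': 240.2771299261727, 'R': array([[ 0.7091, -0.7049,  0.018 ],
       [-0.5309, -0.5505, -0.6443],
       [ 0.464 ,  0.4473, -0.7646]]), 't': array([-0.3876,  0.3238,  1.3381])}
0.1 [0.2939 0.6072 0.2304] [ 0.9747 -0.2235 -0.0001  0.0007] 0.08494595185519302
```

View pics/top0.png

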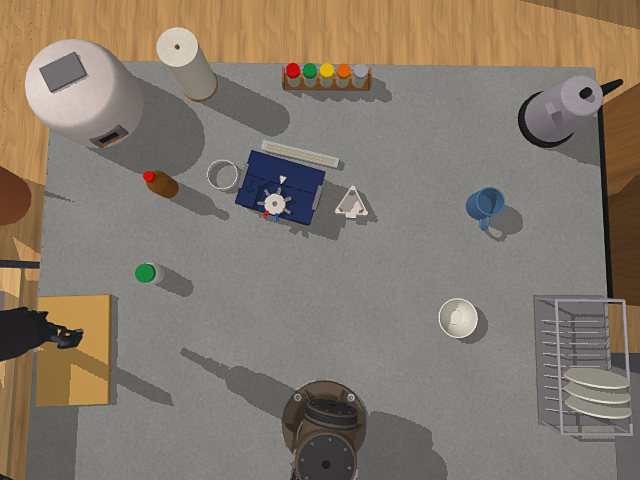

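View pics/side0.png

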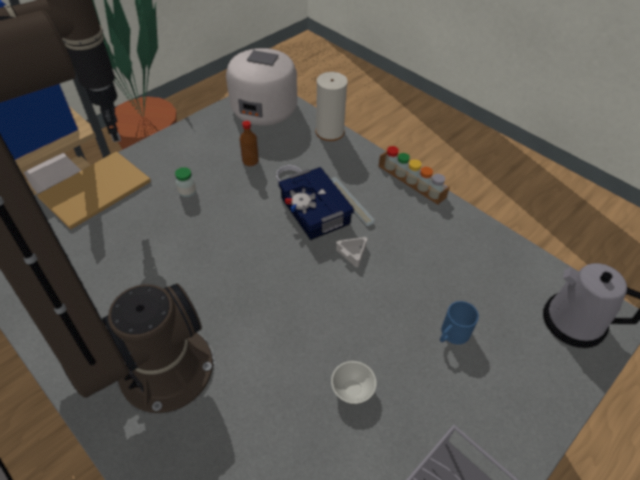

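The top view shows the box at about (280,187), its wheel hub at (275,204), the red lobe at (266,214), blue at (277,217) and the pointer at (283,180). The side view shows the wheel at about (302,201). Next I'll measure these and zoom in.

```bash
cat > h.py <<'E'
from plant import *
import cv2,numpy as np
np.set_printoptions(precision=4,suppress=True)
def ray(n,uv,z):
    p=camera_params(n);R=np.array(p["R"]);t=np.array(p["t"])
    d=R.T@np.array([(uv[0]-p["cx"])/p["fx"],(uv[1]-p["cy"])/p["fy"],1]);c=-R.T@t
    return c+d*(z-c[2])/d[2]
def cent(m):
    k,_,st,c=cv2.connectedComponentsWithStats(m.astype(np.uint8));
    return [(c[i],st[i,4]) for i in range(1,k) if st[i,4]>3]
E
python3 - <<'E'
from h import *
im=cv2.imread("pics/top0.png");x0,y0=225,140
c=im[y0:240,x0:335].astype(int);b,g,r=c[...,0],c[...,1],c[...,2]
white=(r>150)&(abs(r-b)<40)
red=(r>140)&(g<80)
blue=(b>150)&(r<90)
navy=(b>r+25)&(b<130)
for n,m,z in(("white",white,.08),("red",red,.081),("blue",blue,.081)):
    for q,a in cent(m): u=q+[x0,y0];print(n,u,a,ray("top",u,z))
k,lab,st,_=cv2.connectedComponentsWithStats(navy.astype(np.uint8));i=1+np.argmax(st[1:,4])
p=np.argwhere(lab==i)[:,::-1]+[x0,y0];print(cv2.minAreaRect(p.astype(np.float32)))
a=cv2.resize(im[y0:240,x0:335],None,fx=4.5,fy=4.5,interpolation=cv2.INTER_CUBIC)
s=cv2.imread("pics/side0.png")[150:250,260:370];
a2=cv2.resize(s,None,fx=2.7,fy=2.7,interpolation=cv2.INTER_CUBIC)
o=np.zeros((450,800,3),np.uint8);o[:450,:495]=a;o[:270,498:795]=a2;cv2.imwrite("pics/c1.png",o)
E
```

```text
white [297.2829 152.0454] 463 [0.7503 0.0797 0.08  ]
white [232.3673 173.8571] 49 [0.6867 0.2579 0.08  ]
white [282.1071 178.7143] 28 [0.6745 0.1206 0.08  ]
white [274.4286 203.4385] 301 [0.6053 0.1405 0.08  ]
red [265.1579 213.3684] 19 [0.5774 0.1652 0.081 ]
blue [276.375  216.5625] 16 [0.5689 0.1344 0.081 ]
((278.75689697265625, 189.47706604003906), (77.77549743652344, 61.39666748046875), 16.69924545288086)
```

View pics/c1.png

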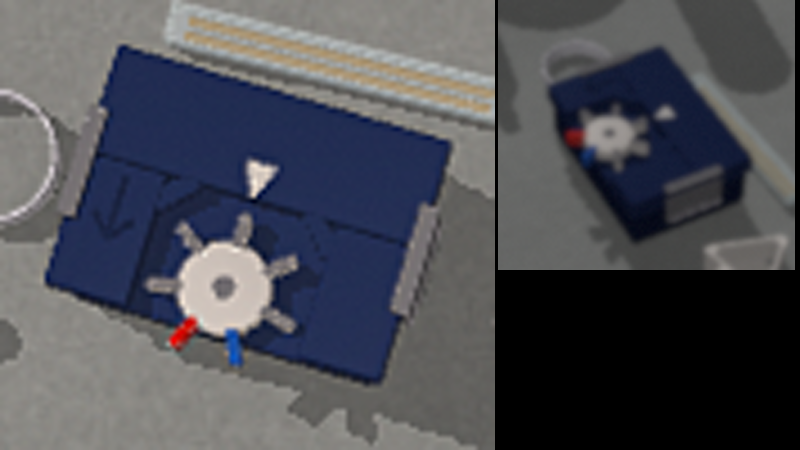

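Rays at z≈0.08 put the wheel axis at about (0.605, 0.1395), and the box yaw at about −16.5°. Blue stands at the front on the −y side, so the wheel is on Wednesday and needs three clicks.

I'll use the +y finger of the open gripper. It enters on the +y side of the lobe at +25.7° and pushes it past the front. First I move to a point in front of the box, staying high.

Request:
jog_arm:
  delta_pos:
    - [0.813, 0.616, 0]
    - [0.813, 0.616, 0]
    - [0.813, 0.616, 0]
    - [0.813, 0.616, 0]
    - [0.813, 0.616, 0]
    - [0.813, 0.616, 0]
    - [0.813, 0.616, 0]
    - [0.813, 0.616, 0]
    - [0.813, 0.616, 0]
    - [0.813, 0.616, 0]
    - [0.813, 0.616, 0]
    - [0.813, 0.616, 0]
    - [0.813, 0.616, 0]
    - [0.813, 0.616, 0]
    - [0.813, 0.616, 0]
    - [0.813, 0.616, 0]
  turn: [-0.052, -0.052, -0.052, -0.052, -0.052, -0.052, -0.052, -0.052, -0.052, -0.052, -0.052, -0.052, -0.052, -0.052, -0.052, -0.052]
  jaw: [-1, -1, -1, -1, -1, -1, -1, -1, -1, -1, -1, -1, -1, -1, -1, -1]

```text
t: 1.7
position: [0.5255, 0.1541, 0.2313]
tool_rot: [0.99, -0.142, 0.0, -0.0]
ft_force: [0.3, 0.6, -0.3]
opening: 0.0857
finger_force: 0.0
```

Request:
jog_arm:
  delta_pos:
    - [0, 0, 0.1]
    - [0, 0, 0.2]
    - [0, 0, 0.3]
    - [0, 0, 0.37]
    - [0, 0, 0.37]
    - [0, 0, 0.37]
  turn: [0, 0, 0, 0, 0, 0]
  jaw: [-1, -1, -1, -1, -1, -1]

```text
t: 2.3
position: [0.5261, 0.1537, 0.0468]
tool_rot: [0.99, -0.143, -0.0, 0.0]
ft_force: [-0.2, -0.0, 1.0]
opening: 0.0856
finger_force: 0.0
```

```bash
cat > look.py <<'E'
from h import *
import sys
t=grab_frame("top");s=grab_frame("side");A=np.array([.605,.1395])
a=np.radians(-16.4);f=np.array([np.cos(a),np.sin(a)]);l=np.array([-f[1],f[0]])
x0,y0=225,140;c=t[y0:240,x0:335].astype(int);b,g,r=c[...,0],c[...,1],c[...,2]
for n,m in(("red",(r>130)&(g<80)),("blue",(b>150)&(r<90))):
    for q,k in cent(m):
        p=ray("top",q+[x0,y0],.081)[:2]-A;print(n,k,"box xy mm",p@f*1e3,p@l*1e3,"angle",np.degrees(np.arctan2(p@l,p@f))%360)
st=sense();p=st["position"][:2]-A;print("t",st["t"],"tcp box mm",p@f*1e3,p@l*1e3,st["position"][2]*1e3,"F",st["ft_force"])
if len(sys.argv)>1:
    o=np.zeros((450,800,3),np.uint8);o[:,:495]=cv2.resize(t[y0:240,x0:335],None,fx=4.5,fy=4.5,interpolation=2)
    o[:300,500:800]=cv2.resize(s[150:250,250:350],None,fx=3,fy=3,interpolation=2);cv2.imwrite("pics/"+sys.argv[1],o)
E
python3 look.py d1.png
```

```text
t 2.4 tcp box mm -78.76682501956195 -7.7014655368449985 48.53411412793243 F [ 0.4504 -0.4397  0.941 ]
```

View pics/d1.png

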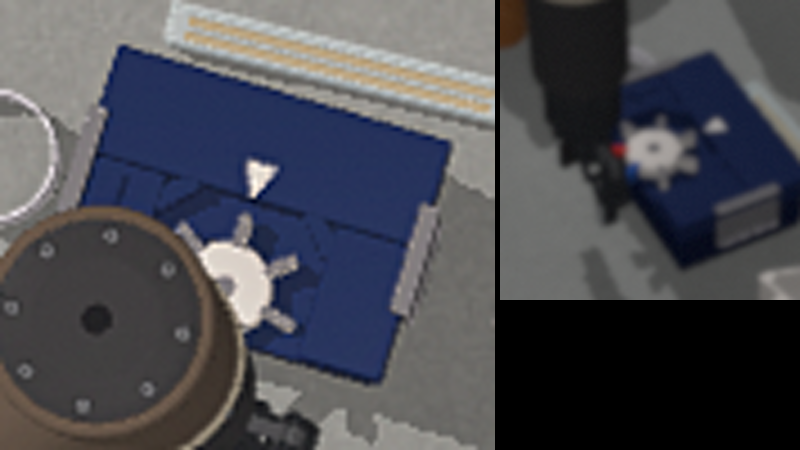

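The top view shows the arm in front of the wheel, hiding its front lobes. The side view shows the fingers just short of the red lobe (about (618,150) in the crop). Next I move in and make the first push, slowly.

Request:
jog_arm:
  delta_pos:
    - [0.03, 0, 0]
    - [0.062, 0, 0]
    - [0.062, 0, 0]
    - [0.062, 0.012, 0]
    - [0.062, 0.02, 0]
    - [0.062, 0.028, 0]
    - [0.062, 0.036, 0]
    - [0.062, 0.044, 0]
    - [0.062, 0.052, 0]
    - [0.062, 0.06, 0]
    - [0.062, 0.068, 0]
    - [0.062, 0.074, 0]
    - [0.062, 0.074, 0]
    - [0.062, 0.074, 0]
    - [0.062, 0.074, 0]
    - [0.062, 0.074, 0]
  turn: [0, 0, 0, 0, 0, 0, 0, 0, 0, 0, 0, 0, 0, 0, 0, 0]
  jaw: [-1, -1, -1, -1, -1, -1, -1, -1, -1, -1, -1, -1, -1, -1, -1, -1]

```text
t: 4.0
position: [0.5451, 0.1091, 0.0463]
tool_rot: [0.99, -0.143, -0.0, 0.0]
ft_force: [0.9, 0.3, -0.2]
opening: 0.0851
finger_force: 0.0
```

```bash
python3 look.py e1.png
```

```text
t 4.1 tcp box mm -48.90059438856466 -46.14166383919602 46.28067524439183 F [1.0153 0.1097 0.4212]
```

View pics/e1.png

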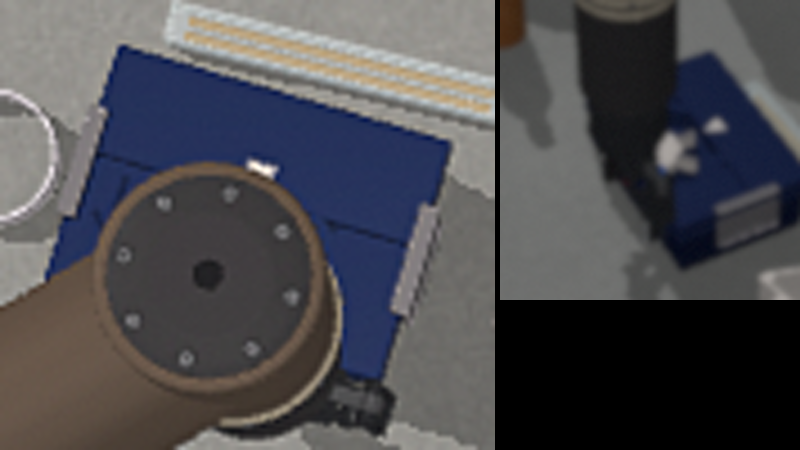

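The arm hides the wheel here. I'll back straight out, return to the entry side and look through the side camera.

Request:
jog_arm:
  delta_pos:
    - [-0.05, 0, 0]
    - [-0.08, 0, 0]
    - [-0.08, -0.04, 0]
    - [-0.08, -0.077, 0]
    - [-0.08, -0.077, 0]
    - [-0.08, -0.077, 0]
  turn: [0, 0, 0, 0, 0, 0]
  jaw: [-1, -1, -1, -1, -1, -1]

```text
t: 4.7
position: [0.518, 0.1582, 0.0462]
tool_rot: [0.99, -0.143, 0.0, -0.0]
ft_force: [-0.4, -0.3, -0.5]
opening: 0.0854
finger_force: 0.0
```

```bash
cat >> look.py <<'E'
c=s[170:235,270:345].astype(int);b,g,r=c[...,0],c[...,1],c[...,2]
for n,m in(("red",(r>110)&(g<70)),("blue",(b>110)&(r<70)&(g>40))):
    for q,k in cent(m):
        p=ray("side",q+[270,170],.081)[:2]-A;print("side",n,k,"box xy mm",p@f*1e3,p@l*1e3,"angle",np.degrees(np.arctan2(p@l,p@f))%360)
E
python3 look.py e2.png
```

```text
red 12 box xy mm -32.48913139150069 -16.873108980962858 angle 207.4449398244804
blue 15 box xy mm -8.239906204192566 -34.84763333560098 angle 256.6964578863033
t 4.8 tcp box mm -88.90019383801601 -7.688256805110757 46.032104501186275 F [ 0.1901 -0.1558 -0.2525]
side red 12 box xy mm -34.572557483110614 -16.27487832162814 angle 205.20850349317334
```

View pics/e2.png

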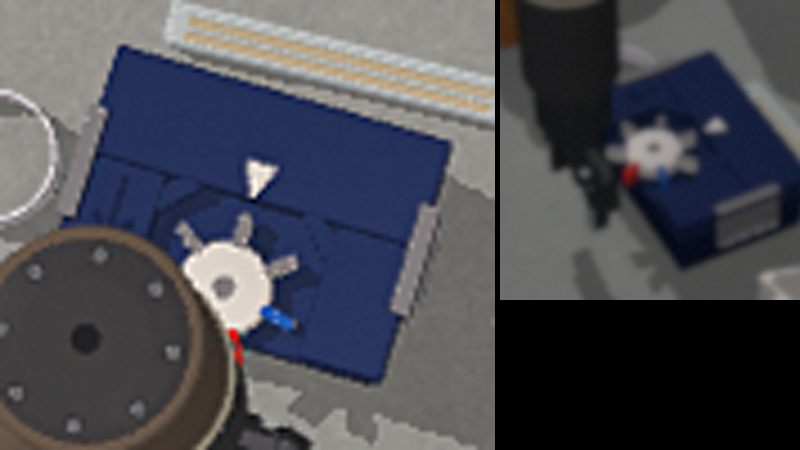

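That was exactly one click: red is now at about 206° and blue at 257° (crop (277,318)). The box hasn't moved, so I repeat the same stroke.

Request:
jog_arm:
  delta_pos:
    - [0.04, 0, 0]
    - [0.08, 0, 0]
    - [0.08, 0, 0]
    - [0.08, 0.012, 0]
    - [0.08, 0.02, 0]
    - [0.08, 0.028, 0]
    - [0.08, 0.036, 0]
    - [0.08, 0.044, 0]
    - [0.08, 0.052, 0]
    - [0.08, 0.06, 0]
    - [0.08, 0.068, 0]
    - [0.08, 0.075, 0]
    - [0.08, 0.075, 0]
    - [0.08, 0.075, 0]
    - [0.04, 0.075, 0]
    - [0, 0.075, 0]
    - [0, 0.04, 0]
    - [0, 0, 0]
    - [0, 0, 0]
    - [0, 0, 0]
  turn: [0, 0, 0, 0, 0, 0, 0, 0, 0, 0, 0, 0, 0, 0, 0, 0, 0, 0, 0, 0]
  jaw: [-1, -1, -1, -1, -1, -1, -1, -1, -1, -1, -1, -1, -1, -1, -1, -1, -1, -1, -1, -1]

```text
t: 6.8
position: [0.5184, 0.1584, 0.0461]
tool_rot: [0.99, -0.143, 0.0, -0.0]
ft_force: [-0.2, -0.2, -0.8]
opening: 0.0852
finger_force: 0.0
```

```bash
python3 look.py e3.png
```

```text
red 21 box xy mm -8.617362386827255 -34.965104542012455 angle 256.15502308855287
blue 15 box xy mm 23.343289608820168 -28.084486063206327 angle 309.7327132894065
t 6.9 tcp box mm -88.74159451919309 -7.50122664194424 46.00405681750934 F [-0.621   0.1811 -1.4232]
side red 6 box xy mm -9.183799855050417 -36.53562174999922 angle 255.8901376223169
```

Second click done, with blue at about 309° (Friday). Now the third.

Request:
jog_arm:
  delta_pos:
    - [0.04, 0, 0]
    - [0.08, 0, 0]
    - [0.08, 0, 0]
    - [0.08, 0.012, 0]
    - [0.08, 0.02, 0]
    - [0.08, 0.028, 0]
    - [0.08, 0.036, 0]
    - [0.08, 0.044, 0]
    - [0.08, 0.052, 0]
    - [0.08, 0.06, 0]
    - [0.08, 0.068, 0]
    - [0.08, 0.075, 0]
    - [0.08, 0.075, 0]
    - [0.08, 0.075, 0]
    - [0.04, 0.075, 0]
    - [0, 0.075, 0]
    - [0, 0.04, 0]
    - [-0.06, 0, 0]
    - [-0.1, 0, 0]
    - [-0.1, 0, 0]
  turn: [0, 0, 0, 0, 0, 0, 0, 0, 0, 0, 0, 0, 0, 0, 0, 0, 0, 0, 0, 0]
  jaw: [-1, -1, -1, -1, -1, -1, -1, -1, -1, -1, -1, -1, -1, -1, -1, -1, -1, -1, -1, -1]

```text
t: 8.9
position: [0.4682, 0.1725, 0.0463]
tool_rot: [0.99, -0.142, -0.0, 0.0]
ft_force: [1.0, 0.7, -0.2]
opening: 0.0854
finger_force: 0.0
```

```bash
python3 look.py e4.png
```

```text
red 21 box xy mm 23.252144639210236 -28.058079272845934 angle 309.6490442037624
blue 17 box xy mm 36.662370036531144 1.1394337298925572 angle 1.7801286746468
t 9.0 tcp box mm -138.74490536418602 -6.69305764088583 46.57241299888882 F [-0.4072 -0.5068 -0.0456]
side red 13 box xy mm 22.311804494526186 -29.94291810566353 angle 306.6914391264886
```

View pics/e4.png

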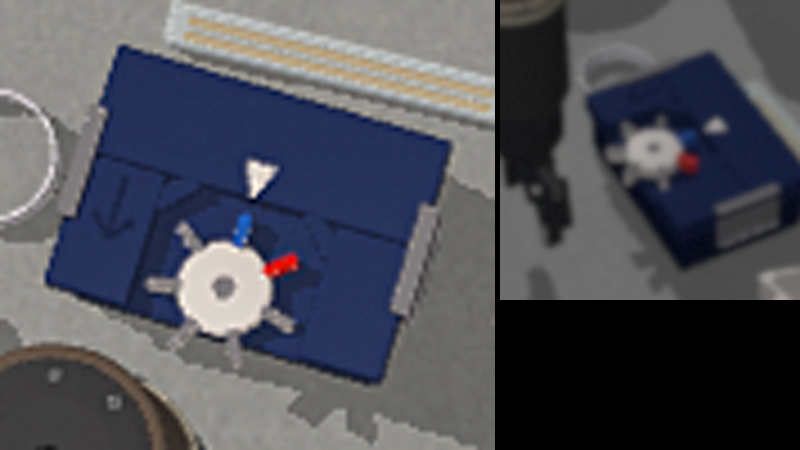

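The blue lobe (crop (244,228)) points at the white pointer, the box hasn't moved and the arm is clear, so I'm handing in.

```bash
python3 -c "
from plant import *
print(finish_job())"
```

```text
the job is handed in; nothing more can be done
None
```

I turned the wheel three clicks forward, from Wednesday to Saturday. The blue lobe now stands at the pointer, the box and everything else I could see are where they were, the arm is clear, and the job is handed in (the hand-in gave no verdict).

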